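Switch on the gas console under its guard

ROBOT

A 7-joint arm with a two-finger parallel gripper is mounted at the origin on the work surface. World frame = base frame: x ahead of the robot, y to its left, z up, the work surface at z = 0. Lengths are in mm, angles in rad, forces in N, time in s.
With the tool pointing down it reaches from about 350 to 900 mm from the base axis. Payload 7.2 kg.
Tool frame: the origin (TCP) lies at the very end of the fingers, on their centre line; the grasp point (between the pads) lies 19 mm behind it; z points along the fingers, y is the line along which they close (so a half turn about z gives the same grasp; the last joint's range is limited). The gripper opens to 85 mm and grips with 20 to 120 N. Pads are 22 mm wide; open, the fingers measure 114 mm over their backs; the gripper's body (76 mm by 85 mm) begins 54 mm behind the grasp point. The pads swing forward as they close: fully open they stand 13 mm farther back than shut.
Start: joints at [1.195, 0.411, -0.013, 1.596, 0.006, 1.134, -0.082], TCP at [189.34, -595.633, 231.297] pointing down, gripper open.
Joint ranges: [-2.95, 2.95], [-0.29, 1.99], [-1.47, 1.44], [0.14, 2.54], [-1.03, 4.17], [0.13, 1.85], [-2.86, 2.86]. Speed limits (rad/s): [2.39, 2.39, 3.01, 3.01, 3.14, 3.14, 3.14].

INTERFACE

Orientations are given as a unit quaternion [w, x, y, z].
In Python, from cell import arm gives the robot as it stands.
- The arm moves only by the tool play_rows, never from a script. Its argument "moves" is a list of rows, each an object of numbers: "tx", "ty", "tz": the shift along the world's x, y, z in m; "roll": the turn about the world's z in degrees; "gripper": the closure in counts, from 0 (fully open) to 255 (shut). A call has 1 to 12 rows; each row is the pose to reach, as a shift and turn from the pose commanded when the call began; what a row does not reach only later rows make up. A row lasts 1/10 s, in which the tool goes at most 50 mm and 8.59 degrees, less where a joint would pass 70% of its speed; a pose out of reach is approached as far as the arm can. A call with a gripper value outside its range is refused whole. The fingers move at their own pace and stop on an object; "squeeze" is the grip in N (left out, the last holds). Time passes only in rows, so rows that repeat a pose let the fingers close. It gives the time, the measured TCP pose, the force, the opening and the grip force at its end, in the units of the state.
- arm.get_obs(): the state, without advancing time (a new reading comes with each control period).
- arm.grab_frame(name): name is "scene" or "top" or "wrist"; returns the picture (400x640x3 uint8, blue, green, red); there is no depth.
- arm.camera_info(name): a dict with "vfov" (degrees; the focal length in pixels is half the picture's height over the tangent of half this angle, whatever the lens; pixels are square), "cx", "cy" (the principal point, pixels), "cam_to_world" (4x4, takes a point from camera to world coordinates). Camera axes: x right, y up, looking along -z (the intrinsics and any distortion apply to the point x, -y, -z); pixel columns grow to the right and rows downward; lengths in mm; the calibration is good to about 2 mm. A picture is of the moment at which its call begins: read the wrist's pose just before it. camera_info takes no time and is no camera call; for the wrist camera it gives the pose at the moment of the call.
- arm.job_done(): hands the job in; it is judged then, once.
The state is a dict: "time_s": time; "joint_pos": joint angles; "dq": joint speeds; "tau": joint torques, N m; "tcp_pos": TCP position; "tcp_rot": TCP orientation; "contact_force": force on the tool from outside, world axes, zero at the start; "wrist_torque": the same for the moment, N m; "gripper_width": finger opening in mm; "grip_force": force on a finger pad.
Only numpy, scipy, OpenCV 4.12 (cv2) and the standard library are available. Lean on these libraries where they do the work, as an engineer would, in place of code of your own. Each camera call takes 0.05 s, during which the arm holds its last target. There are 200 camera calls.

TASK

Switch on the gas console, the box with two knobs on its panel: with a fingertip lift its hinged guard right back until it stays up by itself, push the toggle beneath all the way over towards the hinge, then tip the guard forward so that it drops shut over the toggle. Only push, gently: do not pinch or force anything, and leave the pump console and everything else on the bench as it is.

Things in the scene. Friction and masses are not known exactly. Their poses are not given: they have to be found in the camera images.
- gas: the gas console: its panel carries two black knobs (20 mm across, 24 mm high) side by side, 65 mm beyond the hinge line. Fixed painted-steel box 180 x 150 mm, panel 65 mm above the table. Origin: centre of its underside on the table; +x points to its rear (away from the guard's lip), z up
- gas_hinge (a point): middle of the guard's hinge pin on that console, above the box's centre and 18 mm above the panel; the pin runs along the console's y. Two steel ears 26 mm high stand 38 mm either side
- gas_lip (a point): on that guard: middle of the outer edge of its lifting lip, on the underside; with the guard shut it lies 111 mm to the console's -x from the pin and 6 mm below it (77 mm above the table), 21 mm out from the box's front face. The lip is a flat plate 52 mm wide, 5 mm thick, standing 36 mm out from the guard's front wall. The axes turn with the guard
- gas_guard (a joint): guard angle, rad: 0 shut, 1.8 right back at its stop. Clear hood, grey front wall, 75 mm from pin to front wall, 64 mm wide, roof 34 mm above the pin when shut, 60 g, free hinge (under 0.6 N at the lip lifts it). Above about 1.45 rad it falls back and stays; below about 1.25 it falls shut. At the stop the roof faces +x, its edge 50 mm beyond and 65 mm above the pin; the lip reaches 108 mm above the pin
- gas_toggle (a joint): toggle angle, rad: 0 leaning to the console's -x (off), 0.9 leaning to +x towards the hinge (on), stops at both ends; it stays where it is left, and needs about 1.5 N at its end
- gas_tip (a point): end of that steel bat toggle: 39 mm long, 12 mm thick near the end, pivoting 42 mm to the console's -x from the hinge pin and 4 mm above the panel; under the guard while that is shut
- pump: the pump console: its panel carries one round flat dial gauge (54 mm across, 12 mm high), 58 mm beyond the hinge line. Fixed painted-steel box 180 x 150 mm, panel 65 mm above the table. Origin: centre of its underside on the table; +x points to its rear (away from the guard's lip), z up
- pump_hinge (a point): middle of the guard's hinge pin on that console, above the box's centre and 18 mm above the panel; the pin runs along the console's y. Two steel ears 26 mm high stand 38 mm either side
- pump_lip (a point): on that guard: middle of the outer edge of its lifting lip, on the underside; with the guard shut it lies 111 mm to the console's -x from the pin and 6 mm below it (77 mm above the table), 21 mm out from the box's front face. The lip is a flat plate 52 mm wide, 5 mm thick, standing 36 mm out from the guard's front wall. The axes turn with the guard
- pump_guard (a joint): guard angle, rad: 0 shut, 1.8 right back at its stop. Clear hood, grey front wall, 75 mm from pin to front wall, 64 mm wide, roof 34 mm above the pin when shut, 60 g, free hinge (under 0.6 N at the lip lifts it). Above about 1.45 rad it falls back and stays; below about 1.25 it falls shut. At the stop the roof faces +x, its edge 50 mm beyond and 65 mm above the pin; the lip reaches 108 mm above the pin
- pump_toggle (a joint): toggle angle, rad: 0 leaning to the console's -x (off), 0.9 leaning to +x towards the hinge (on), stops at both ends; it stays where it is left, and needs about 1.5 N at its end
- pump_tip (a point): end of that steel bat toggle: 39 mm long, 12 mm thick near the end, pivoting 42 mm to the console's -x from the hinge pin and 4 mm above the panel; under the guard while that is shut
- desiccant: bystander, to be left alone: glass jar with screw cap, 72 mm across, 130 mm high; origin at its underside or middle
- beaker: bystander, to be left alone: glass beaker, 68 mm across, 85 mm high; origin at its underside or middle
- vial: bystander, to be left alone: small amber vial, 28 mm across, 50 mm high, between the consoles; origin at its underside or middle
- screwdriver: bystander, to be left alone: screwdriver lying flat; origin at its underside or middle
- spanner: bystander, to be left alone: spanner lying flat; origin at its underside or middle
- collar: bystander, to be left alone: steel collar, 48 mm across, 14 mm high; origin at its underside or middle
- specimen: bystander, to be left alone: plastic test bar 100 x 12 x 10 mm lying flat; origin at its underside or middle

How it is judged:
By the outcome, as a careful person would: the job done as asked, in the order asked, and still so for the second after the job is handed in, with the robot touching nothing.
It also fails if it takes over 70 s, if anything falls off the work surface, if the arm or the gripper's body presses on something with over 40 N, if the wrist force passes 120 N, or if a joint passes its speed limit or range.

## Working session

There is one attempt and no reset: what is moved stays moved. The work goes in short steps, Python scripts to look and compute and a tool call to move; the robot and the scene stay as the last step left them, time stands still between calls to the robot, and variables do not carry over. Pictures are saved under pics/ and viewed, at most 10 in all, crops included, and the job is handed in when it is done.

Besides the shell and the picture viewer there is one more tool, called after "Request:" by a JSON object that holds its "api" and its "payload". play_rows: Moves the arm, as the interface text tells. Its arguments: {"type":"object","properties":{"moves":{"type":"array","items":{"type":"object","properties":{"tx":{"type":"number"},"ty":{"type":"number"},"tz":{"type":"number"},"roll":{"type":"number"},"gripper":{"type":"number"}}}},"squeeze":{"type":"number"}},"required":["moves"]}

```bash
ls; mkdir -p pics; python3 - <<'E'
from cell import arm
import cv2
for n in("scene","top"):
    cv2.imwrite(f"pics/{n}0.png",arm.grab_frame(n)); print(n,arm.camera_info(n))
o=arm.get_obs();print(o)
E
```

```text
pics
scene {'vfov': 54.83702346799434, 'cx': 315.585268686457, 'cy': 198.03282750688368, 'cam_to_world': array([[-5.88600978e-01, -6.31298527e-01,  5.04986197e-01,
         1.00174461e+03],
       [ 8.08405858e-01, -4.55477817e-01,  3.72853761e-01,
         3.56417381e+02],
       [-5.37201977e-03,  6.27695888e-01,  7.78440116e-01,
         8.44257146e+02],
       [ 0.00000000e+00,  0.00000000e+00,  0.00000000e+00,
         1.00000000e+00]])}
top {'vfov': 50.79993399427892, 'cx': 322.2447677338575, 'cy': 197.6011927653854, 'cam_to_world': array([[ 1.62430722e-02,  9.96764956e-01, -7.87133126e-02,
         4.35571660e+02],
       [-9.99864341e-01,  1.59775190e-02, -4.00234369e-03,
        -4.09824362e+00],
       [-2.73175249e-03,  7.87676448e-02,  9.96889259e-01,
         1.33600052e+03],
       [ 0.00000000e+00,  0.00000000e+00,  0.00000000e+00,
         1.00000000e+00]])}
{'time_s': 0.1, 'joint_pos': array([ 1.19478843,  0.41181621, -0.01270935,  1.59694926,  0.00559285,
        1.13427348, -0.08221305]), 'dq': array([-0.00026372, -0.00298114,  0.00141234, -0.00512195, -0.0006443 ,
       -0.00010412, -0.00027076]), 'tau': array([ 3.66286593e-03, -6.01828551e+01,  6.84669334e-01, -3.00088012e+01,
        1.39912273e-02,  6.46987362e-03,  2.01220672e-06]), 'tcp_pos': array([ 189.191434  , -595.22504532,  230.54400768]), 'tcp_rot': array([-6.88318818e-04,  9.88179469e-01,  1.53299837e-01, -1.54267723e-04]), 'contact_force': array([-0.3816511 , -0.18392499, -0.79178196]), 'wrist_torque': array([ 0.06388804, -0.0179439 ,  0.00628787]), 'grip_force': 0.0, 'gripper_width': 85.54976888352375}
```

View pics/scene0.png

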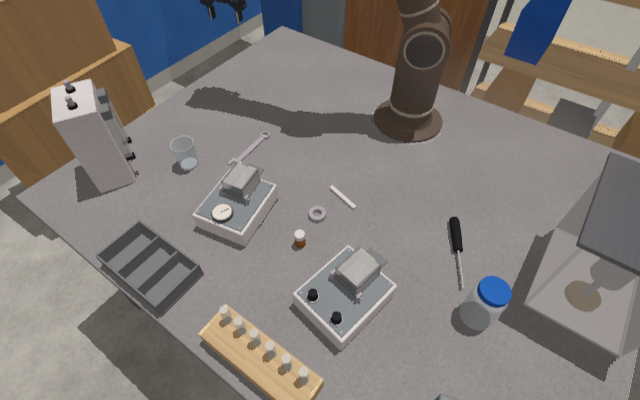

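View pics/top0.png

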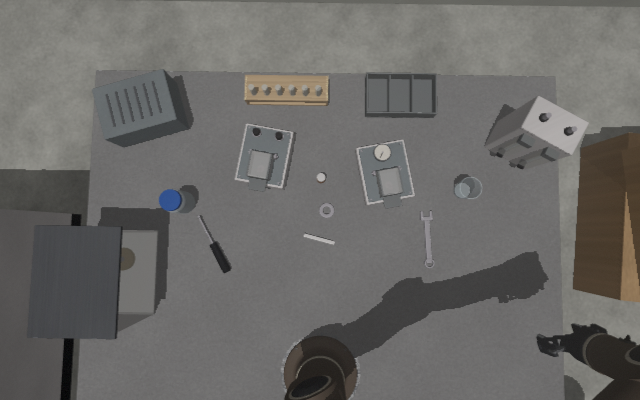

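The gas console, with two knobs, is at about (265,155) in the top view and (345,295) in the scene view. I'll zoom in on both for its corners.

```bash
python3 - <<'E'
import cv2,numpy as np
a=cv2.imread("pics/top0.png")[110:202,220:310]; b=cv2.imread("pics/scene0.png")[235:350,285:405]
a=cv2.resize(a,(400,409),interpolation=cv2.INTER_CUBIC); b=cv2.resize(b,(400,383),interpolation=cv2.INTER_CUBIC)
c=np.zeros((409,800,3),np.uint8);c[:,:400]=a;c[:383,400:]=b
cv2.imwrite("pics/crop0.png",c)
E
```

```text
(no output)
```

View pics/crop0.png

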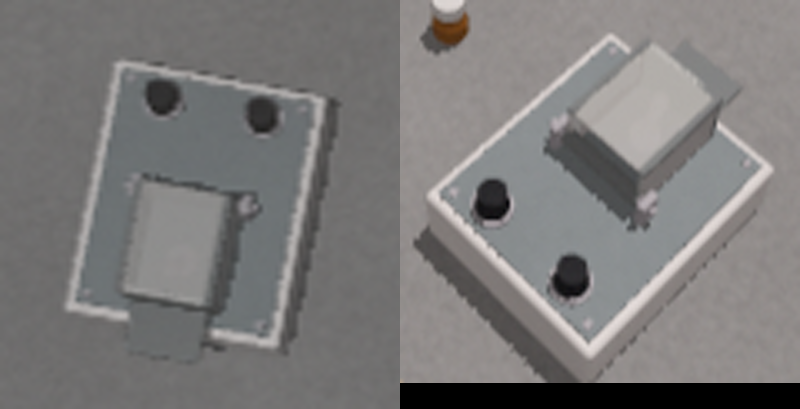

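```bash
cat > h.py <<'E'
import numpy as np
from scipy.optimize import least_squares
def proj(P,ci):
    T=np.linalg.inv(ci["cam_to_world"]); p=np.atleast_2d(P)@T[:3,:3].T+T[:3,3]
    f=200/np.tan(np.radians(ci["vfov"])/2)
    return np.c_[ci["cx"]-f*p[:,0]/p[:,2], ci["cy"]+f*p[:,1]/p[:,2]]
def c2w(L,q):  # console (x,y,z) -> world
    c,s=np.cos(q[2]),np.sin(q[2]); L=np.atleast_2d(L)
    return np.c_[q[0]+c*L[:,0]-s*L[:,1], q[1]+s*L[:,0]+c*L[:,1], L[:,2]]
E
python3 - <<'E'
from h import *
from cell import arm
C=np.array([[90,75,65],[90,-75,65],[-90,-75,65],[-90,75,65]])
t=(np.array([[117,62],[328,98],[280,349],[67,309]])+.5)*90/400-.5+[220,110]
s=(np.array([[190,355],[30,193],[212,35],[372,167]])+.5)*.3-.5+[285,235]
ct,cs=arm.camera_info("top"),arm.camera_info("scene")
for w in((1,0),(0,1),(1,1)):
    g=lambda q:np.r_[w[0]*(proj(c2w(C,q),ct)-t).ravel(),w[1]*(proj(c2w(C,q),cs)-s).ravel()]
    r=least_squares(g,[600,100,-.15],x_scale=[10,10,.1]);print(r.x.round(3),r.fun.round(1))
q=r.x
for n,L in dict(hinge=[0,0,83],lip=[-111,0,77],wall=[-75,0,83]).items(): print(n,c2w(L,q).round(1))
E
```

```text
[ 6.62106e+02  1.80341e+02 -1.64000e-01] [-0.2 -0.9  0.4 -0.4  0.2  0.6 -0.4  0.8 -0.  -0.  -0.  -0.  -0.  -0.
  0.  -0. ]
[ 6.63346e+02  1.84924e+02 -1.72000e-01] [-0.  -0.  -0.  -0.  -0.   0.  -0.   0.   0.2  1.4 -2.1 -0.2 -0.1 -2.1
  2.  -0.1]
[ 6.62869e+02  1.83365e+02 -1.69000e-01] [-1.  -1.3 -0.5 -0.6 -1.   0.4 -1.5  0.4 -0.2  0.8 -2.5 -0.6 -0.7 -2.6
  1.5 -0.8]
hinge [[662.9 183.4  83. ]]
lip [[553.4 202.   77. ]]
wall [[588.9 196.   83. ]]
```

The two views agree on the console to within a few mm: about (663, 182.5), yaw -0.169. I'll close the fingers and move to a point in front of the lip, staying high.

Request:
{"api": "play_rows", "payload": {"moves": [{"tx": 0.339, "ty": 0.8, "tz": 0, "roll": -27.3, "gripper": 255}, {"tx": 0.339, "ty": 0.8, "tz": 0, "roll": -27.3, "gripper": 255}, {"tx": 0.339, "ty": 0.8, "tz": 0, "roll": -27.3, "gripper": 255}, {"tx": 0.339, "ty": 0.8, "tz": 0, "roll": -27.3, "gripper": 255}, {"tx": 0.339, "ty": 0.8, "tz": 0, "roll": -27.3, "gripper": 255}, {"tx": 0.339, "ty": 0.8, "tz": 0, "roll": -27.3, "gripper": 255}, {"tx": 0.339, "ty": 0.8, "tz": 0, "roll": -27.3, "gripper": 255}, {"tx": 0.339, "ty": 0.8, "tz": 0, "roll": -27.3, "gripper": 255}, {"tx": 0.339, "ty": 0.8, "tz": 0, "roll": -27.3, "gripper": 255}, {"tx": 0.339, "ty": 0.8, "tz": 0, "roll": -27.3, "gripper": 255}, {"tx": 0.339, "ty": 0.8, "tz": 0, "roll": -27.3, "gripper": 255}, {"tx": 0.339, "ty": 0.8, "tz": 0, "roll": -27.3, "gripper": 255}]}}

```text
time_s: 1.3
tcp_pos: [423.1, -42.6, 231.4]
tcp_rot: [0.0, 0.996, -0.084, 0.0]
contact_force: [1.2, -0.9, -0.1]
gripper_width: -0.4
grip_force: 0.0
```

Request:
{"api": "play_rows", "payload": {"moves": [{"tx": 0.103, "ty": 0.248, "tz": 0}, {"tx": 0.103, "ty": 0.248, "tz": 0}, {"tx": 0.103, "ty": 0.248, "tz": 0}, {"tx": 0.103, "ty": 0.248, "tz": 0}, {"tx": 0.103, "ty": 0.248, "tz": 0}, {"tx": 0.103, "ty": 0.248, "tz": 0}, {"tx": 0.103, "ty": 0.248, "tz": 0}, {"tx": 0.103, "ty": 0.248, "tz": 0}, {"tx": 0.103, "ty": 0.248, "tz": 0}]}}

```text
validation failed for argument at $.mo...
```

```bash
python3 - <<'E'
from cell import arm
import cv2,numpy as np
o=arm.get_obs();print(o["tcp_pos"],o["tcp_rot"],o["contact_force"])
ci=arm.camera_info("wrist");w=arm.grab_frame("wrist");cv2.imwrite("pics/w1.png",w);print(ci)
E
```

```text
[423.10385652 -42.61830047 231.40667395] [ 1.48797017e-04  9.96433125e-01 -8.43858583e-02  1.78106144e-04] [ 1.17159132 -0.9365108  -0.0971735 ]
{'vfov': 69.25367876681948, 'cx': 315.7842302021329, 'cy': 198.18620732566637, 'cam_to_world': array([[-1.69697849e-01,  9.33848044e-01,  3.14849918e-01,
         5.05345003e+02],
       [-9.85495853e-01, -1.61047592e-01, -5.34938914e-02,
        -5.62107439e+01],
       [ 7.50655343e-04, -3.19361087e-01,  9.47632805e-01,
         3.73294650e+02],
       [ 0.00000000e+00,  0.00000000e+00,  0.00000000e+00,
         1.00000000e+00]])}
```

View pics/w1.png

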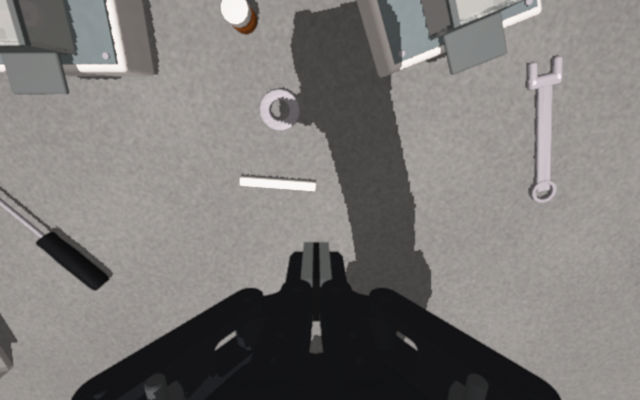

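The second move was rejected, so the arm hasn't moved. The wrist view shows the gas lip at upper left, its outer edge running from about (12,93) to (68,93). I'll resend the move with every field filled in.

Request:
{"api": "play_rows", "payload": {"moves": [{"tx": 0.103, "ty": 0.248, "tz": 0.0, "roll": 0.0, "gripper": 255}, {"tx": 0.103, "ty": 0.248, "tz": 0.0, "roll": 0.0, "gripper": 255}, {"tx": 0.103, "ty": 0.248, "tz": 0.0, "roll": 0.0, "gripper": 255}, {"tx": 0.103, "ty": 0.248, "tz": 0.0, "roll": 0.0, "gripper": 255}, {"tx": 0.103, "ty": 0.248, "tz": 0.0, "roll": 0.0, "gripper": 255}, {"tx": 0.103, "ty": 0.248, "tz": 0.0, "roll": 0.0, "gripper": 255}, {"tx": 0.103, "ty": 0.248, "tz": 0.0, "roll": 0.0, "gripper": 255}, {"tx": 0.103, "ty": 0.248, "tz": 0.0, "roll": 0.0, "gripper": 255}, {"tx": 0.103, "ty": 0.248, "tz": 0.0, "roll": 0.0, "gripper": 255}]}}

```text
time_s: 2.25
tcp_pos: [525.7, 201.7, 231.1]
tcp_rot: [0.001, 0.996, -0.085, -0.0]
contact_force: [-0.3, 0.0, 0.5]
gripper_width: 0.0
grip_force: 0.0
```

```bash
python3 - <<'E'
from cell import arm
import cv2,numpy as np
from h import *
o=arm.get_obs();print(o["tcp_pos"],o["tcp_rot"],o["contact_force"])
ci=arm.camera_info("wrist");w=arm.grab_frame("wrist")
q=[663,182.5,-.169]
for L,c in (([[-90,75,65],[-90,-75,65],[90,-75,65],[90,75,65]],(0,0,255)),([[-111,26,80],[-111,-26,80],[-75,-26,80],[-75,26,80]],(0,255,0)),([[65,25,89],[65,-25,89]],(255,0,0))):
    p=proj(c2w(np.array(L,float),q),ci);print(p.round(0).tolist())
    cv2.polylines(w,[p.round().astype(np.int32)],True,c,1)
cv2.imwrite("pics/w2.png",w)
E
```

```text
[525.71083519 201.74644297 231.05829388] [ 6.39216075e-04  9.96373627e-01 -8.50831340e-02 -2.15838008e-04] [-0.28759237  0.03305192  0.46316969]
[[240.0, 136.0], [384.0, 135.0], [399.0, -81.0], [222.0, -80.0]]
[[286.0, 158.0], [337.0, 158.0], [338.0, 122.0], [285.0, 122.0]]
[[279.0, -59.0], [342.0, -59.0]]
```

View pics/w2.png

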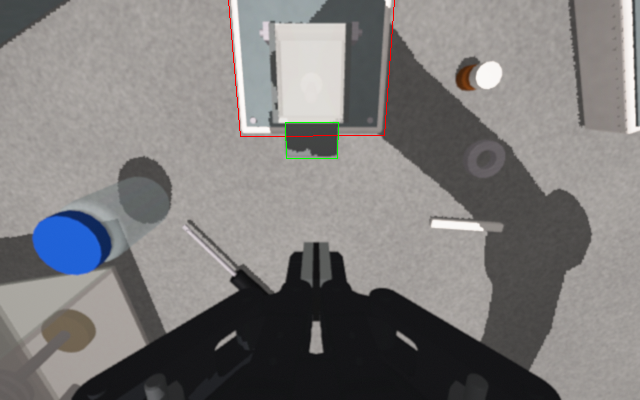

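The projected outlines match the picture to about 1 mm, with the box's front edge at row 135 and the lip at (286–338, 158). Next I'll lower the closed fingers in front of the lip edge.

Request:
{"api": "play_rows", "payload": {"moves": [{"tx": 0.001, "ty": 0.004, "tz": -0.04, "roll": 0.0, "gripper": 255}, {"tx": 0.001, "ty": 0.004, "tz": -0.08, "roll": 0.0, "gripper": 255}, {"tx": 0.001, "ty": 0.004, "tz": -0.12, "roll": 0.0, "gripper": 255}, {"tx": 0.001, "ty": 0.004, "tz": -0.15, "roll": 0.0, "gripper": 255}, {"tx": 0.001, "ty": 0.004, "tz": -0.165, "roll": 0.0, "gripper": 255}, {"tx": 0.001, "ty": 0.004, "tz": -0.165, "roll": 0.0, "gripper": 255}, {"tx": 0.001, "ty": 0.004, "tz": -0.165, "roll": 0.0, "gripper": 255}]}}

```text
time_s: 3.0
tcp_pos: [527.6, 207.4, 67.5]
tcp_rot: [-0.0, 0.996, -0.085, 0.001]
contact_force: [0.1, 1.4, -0.4]
gripper_width: -0.0
grip_force: 0.0
```

Request:
{"api": "play_rows", "payload": {"moves": [{"tx": 0.005, "ty": -0.001, "tz": 0.0, "roll": 0.0, "gripper": 255}, {"tx": 0.01, "ty": -0.002, "tz": 0.0, "roll": 0.0, "gripper": 255}, {"tx": 0.012, "ty": -0.002, "tz": 0.0, "roll": 0.0, "gripper": 255}, {"tx": 0.013, "ty": -0.002, "tz": 0.0, "roll": 0.0, "gripper": 255}, {"tx": 0.013, "ty": -0.002, "tz": 0.0, "roll": 0.0, "gripper": 255}]}}

```text
time_s: 3.5
tcp_pos: [540.1, 205.5, 66.5]
tcp_rot: [-0.0, 0.996, -0.084, 0.0]
contact_force: [-0.9, 0.4, -0.9]
gripper_width: -0.0
grip_force: 0.0
```

Request:
{"api": "play_rows", "payload": {"moves": [{"tx": 0.001, "ty": 0.0, "tz": 0.0, "roll": 0.0, "gripper": 255}, {"tx": 0.002, "ty": 0.0, "tz": 0.0, "roll": 0.0, "gripper": 255}, {"tx": 0.003, "ty": 0.0, "tz": 0.0, "roll": 0.0, "gripper": 255}, {"tx": 0.003, "ty": 0.0, "tz": 0.0, "roll": 0.0, "gripper": 255}]}}

```text
time_s: 3.9
tcp_pos: [543.0, 205.5, 66.3]
tcp_rot: [0.0, 0.996, -0.084, 0.0]
contact_force: [-0.4, -0.1, -0.4]
gripper_width: 0.1
grip_force: 0.0
```

Request:
{"api": "play_rows", "payload": {"moves": [{"tx": 0.001, "ty": 0.0, "tz": 0.0, "roll": 0.0, "gripper": 255}, {"tx": 0.002, "ty": 0.0, "tz": 0.0, "roll": 0.0, "gripper": 255}, {"tx": 0.003, "ty": -0.001, "tz": 0.0, "roll": 0.0, "gripper": 255}, {"tx": 0.003, "ty": -0.001, "tz": 0.0, "roll": 0.0, "gripper": 255}]}}

```text
time_s: 4.3
tcp_pos: [544.1, 205.4, 66.1]
tcp_rot: [-0.0, 0.996, -0.084, -0.001]
contact_force: [-7.5, 1.8, 2.4]
gripper_width: 0.1
grip_force: 3.3
```

Contact: about 7.5 N on the lip edge. I'll ease off 1 mm and drag the edge upward along its arc.

Request:
{"api": "play_rows", "payload": {"moves": [{"tx": -0.0005, "ty": 0.0, "tz": 0.005, "roll": 0.0, "gripper": 255}, {"tx": -0.0005, "ty": 0.0, "tz": 0.01, "roll": 0.0, "gripper": 255}, {"tx": 0.0, "ty": 0.0, "tz": 0.015, "roll": 0.0, "gripper": 255}, {"tx": 0.001, "ty": 0.0, "tz": 0.02, "roll": 0.0, "gripper": 255}, {"tx": 0.002, "ty": 0.0, "tz": 0.025, "roll": 0.0, "gripper": 255}, {"tx": 0.0035, "ty": -0.0005, "tz": 0.03, "roll": 0.0, "gripper": 255}, {"tx": 0.0035, "ty": -0.0005, "tz": 0.03, "roll": 0.0, "gripper": 255}]}}

```text
time_s: 5.0
tcp_pos: [547.1, 204.7, 96.7]
tcp_rot: [0.0, 0.996, -0.084, -0.002]
contact_force: [-9.9, 1.8, 1.4]
gripper_width: -0.1
grip_force: 4.9
```

```bash
python3 - <<'E'
from cell import arm
import cv2,numpy as np
b=arm.grab_frame("scene")[200:350,260:420]
a=arm.grab_frame("wrist")[0:300,190:470]
c=np.zeros((450,800,3),np.uint8);c[:450,:480]=cv2.resize(b,(480,450),interpolation=cv2.INTER_CUBIC);c[:300,500:780]=a
cv2.imwrite("pics/c3.png",c)
E
```

```text
(no output)
```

View pics/c3.png

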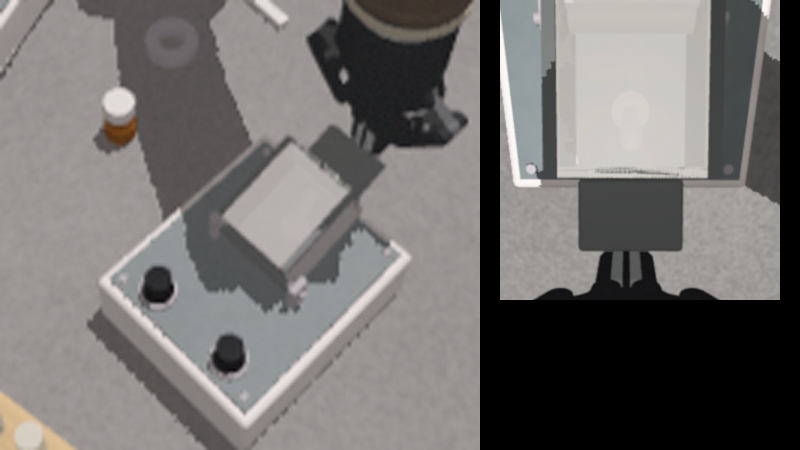

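The TCP is now higher than the shut lip's top and still in contact, having moved 3 mm in. So the lip is up about 30 mm (roughly 15°). I'll keep following the arc with less preload.

Request:
{"api": "play_rows", "payload": {"moves": [{"tx": 0.0005, "ty": 0.0, "tz": 0.005, "roll": 0.0, "gripper": 255}, {"tx": 0.0015, "ty": 0.0, "tz": 0.01, "roll": 0.0, "gripper": 255}, {"tx": 0.0035, "ty": -0.0005, "tz": 0.015, "roll": 0.0, "gripper": 255}, {"tx": 0.0055, "ty": -0.001, "tz": 0.02, "roll": 0.0, "gripper": 255}, {"tx": 0.008, "ty": -0.0015, "tz": 0.025, "roll": 0.0, "gripper": 255}, {"tx": 0.011, "ty": -0.002, "tz": 0.03, "roll": 0.0, "gripper": 255}, {"tx": 0.0145, "ty": -0.0025, "tz": 0.035, "roll": 0.0, "gripper": 255}, {"tx": 0.018, "ty": -0.003, "tz": 0.04, "roll": 0.0, "gripper": 255}, {"tx": 0.018, "ty": -0.003, "tz": 0.04, "roll": 0.0, "gripper": 255}]}}

```text
time_s: 6.0
tcp_pos: [565.9, 201.7, 137.6]
tcp_rot: [0.0, 0.996, -0.084, -0.001]
contact_force: [-11.2, 1.1, 8.0]
gripper_width: 0.3
grip_force: 5.3
```

Request:
{"api": "play_rows", "payload": {"moves": [{"tx": 0.0, "ty": 0.0, "tz": 0.002, "roll": 0.0, "gripper": 255}, {"tx": 0.004, "ty": -0.0005, "tz": 0.009, "roll": 0.0, "gripper": 255}, {"tx": 0.009, "ty": -0.0015, "tz": 0.0145, "roll": 0.0, "gripper": 255}, {"tx": 0.0145, "ty": -0.0025, "tz": 0.02, "roll": 0.0, "gripper": 255}, {"tx": 0.0205, "ty": -0.0035, "tz": 0.025, "roll": 0.0, "gripper": 255}, {"tx": 0.0265, "ty": -0.0045, "tz": 0.029, "roll": 0.0, "gripper": 255}, {"tx": 0.0315, "ty": -0.0055, "tz": 0.032, "roll": 0.0, "gripper": 255}, {"tx": 0.0315, "ty": -0.0055, "tz": 0.032, "roll": 0.0, "gripper": 255}]}}

```text
time_s: 6.8
tcp_pos: [600.0, 195.1, 168.6]
tcp_rot: [-0.0, 0.996, -0.085, 0.0]
contact_force: [0.1, -0.1, -0.2]
gripper_width: -0.0
grip_force: 0.0
```

Request:
{"api": "play_rows", "payload": {"moves": [{"tx": 0.005, "ty": -0.001, "tz": 0.001, "roll": 0.0, "gripper": 255}, {"tx": 0.01, "ty": -0.002, "tz": 0.002, "roll": 0.0, "gripper": 255}, {"tx": 0.015, "ty": -0.0025, "tz": 0.003, "roll": 0.0, "gripper": 255}, {"tx": 0.02, "ty": -0.0035, "tz": 0.003, "roll": 0.0, "gripper": 255}, {"tx": 0.025, "ty": -0.004, "tz": 0.003, "roll": 0.0, "gripper": 255}, {"tx": 0.03, "ty": -0.005, "tz": 0.003, "roll": 0.0, "gripper": 255}, {"tx": 0.035, "ty": -0.006, "tz": 0.003, "roll": 0.0, "gripper": 255}, {"tx": 0.04, "ty": -0.007, "tz": 0.003, "roll": 0.0, "gripper": 255}, {"tx": 0.045, "ty": -0.0075, "tz": 0.003, "roll": 0.0, "gripper": 255}, {"tx": 0.05, "ty": -0.0085, "tz": 0.003, "roll": 0.0, "gripper": 255}, {"tx": 0.055, "ty": -0.0095, "tz": 0.003, "roll": 0.0, "gripper": 255}, {"tx": 0.055, "ty": -0.0095, "tz": 0.003, "roll": 0.0, "gripper": 255}]}}

```text
time_s: 8.0
tcp_pos: [654.6, 185.6, 171.2]
tcp_rot: [0.0, 0.996, -0.085, 0.0]
contact_force: [0.2, -0.0, -0.1]
gripper_width: 0.2
grip_force: 0.0
```

```bash
python3 - <<'E'
from cell import arm
import cv2,numpy as np
b=arm.grab_frame("scene")[180:350,260:420]
a=arm.grab_frame("wrist")[0:300,190:470]
c=np.zeros((510,780,3),np.uint8);c[:510,:480]=cv2.resize(b,(480,510),interpolation=cv2.INTER_CUBIC);c[:300,500:780]=a
cv2.imwrite("pics/c4.png",c)
E
```

```text
(no output)
```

View pics/c4.png

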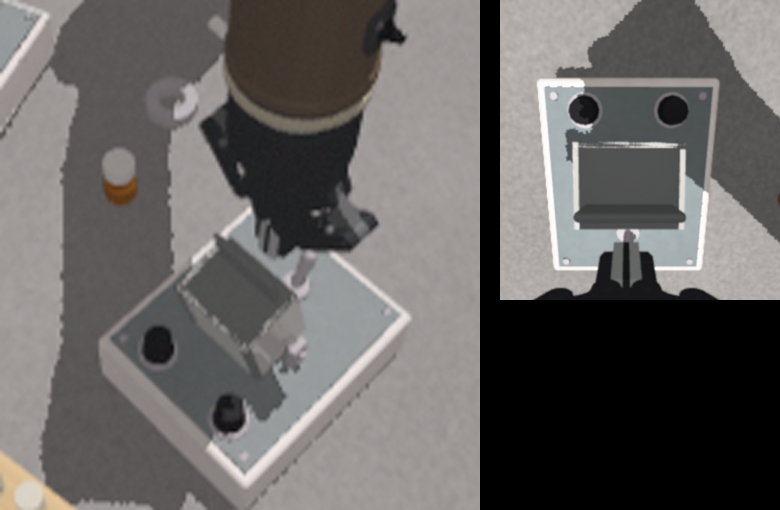

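The guard is right back against its stop, and the toggle shows at (305,270) in the crop, leaning off. I'll back off, then drop in front of the toggle.

Request:
{"api": "play_rows", "payload": {"moves": [{"tx": -0.02, "ty": 0.003, "tz": 0.0, "roll": 0.0, "gripper": 255}, {"tx": -0.05, "ty": 0.008, "tz": 0.0, "roll": 0.0, "gripper": 255}, {"tx": -0.088, "ty": 0.0135, "tz": 0.0, "roll": 0.0, "gripper": 255}, {"tx": -0.088, "ty": 0.0135, "tz": 0.0, "roll": 0.0, "gripper": 255}, {"tx": -0.088, "ty": 0.0135, "tz": -0.03, "roll": 0.0, "gripper": 255}, {"tx": -0.088, "ty": 0.0135, "tz": -0.06, "roll": 0.0, "gripper": 255}, {"tx": -0.088, "ty": 0.0135, "tz": -0.076, "roll": 0.0, "gripper": 255}, {"tx": -0.088, "ty": 0.0135, "tz": -0.076, "roll": 0.0, "gripper": 255}, {"tx": -0.088, "ty": 0.0135, "tz": -0.076, "roll": 0.0, "gripper": 255}]}}

```text
time_s: 9.0
tcp_pos: [566.3, 199.8, 95.8]
tcp_rot: [-0.0, 0.996, -0.084, 0.0]
contact_force: [0.5, -0.1, -0.1]
gripper_width: -0.3
grip_force: 0.0
```

Request:
{"api": "play_rows", "payload": {"moves": [{"tx": 0.01, "ty": -0.0015, "tz": 0.0, "roll": 0.0, "gripper": 255}, {"tx": 0.016, "ty": -0.0025, "tz": 0.0, "roll": 0.0, "gripper": 255}, {"tx": 0.02, "ty": -0.0035, "tz": 0.0, "roll": 0.0, "gripper": 255}, {"tx": 0.024, "ty": -0.004, "tz": 0.0, "roll": 0.0, "gripper": 255}, {"tx": 0.028, "ty": -0.005, "tz": 0.0, "roll": 0.0, "gripper": 255}, {"tx": 0.032, "ty": -0.0055, "tz": 0.0, "roll": 0.0, "gripper": 255}, {"tx": 0.036, "ty": -0.006, "tz": 0.0, "roll": 0.0, "gripper": 255}, {"tx": 0.04, "ty": -0.007, "tz": 0.0, "roll": 0.0, "gripper": 255}, {"tx": 0.044, "ty": -0.0075, "tz": 0.0, "roll": 0.0, "gripper": 255}]}}

```text
time_s: 9.9
tcp_pos: [610.2, 192.1, 95.3]
tcp_rot: [-0.0, 0.996, -0.084, -0.0]
contact_force: [-1.8, 0.3, 2.3]
gripper_width: -0.0
grip_force: 1.0
```

Request:
{"api": "play_rows", "payload": {"moves": [{"tx": 0.002, "ty": -0.0005, "tz": 0.0, "roll": 0.0, "gripper": 255}, {"tx": 0.004, "ty": -0.0005, "tz": 0.0, "roll": 0.0, "gripper": 255}, {"tx": 0.006, "ty": -0.001, "tz": 0.0, "roll": 0.0, "gripper": 255}, {"tx": 0.006, "ty": -0.001, "tz": 0.0, "roll": 0.0, "gripper": 255}]}}

```text
time_s: 10.3
tcp_pos: [616.1, 190.9, 95.2]
tcp_rot: [-0.0, 0.996, -0.084, 0.0]
contact_force: [1.0, 1.1, 0.6]
gripper_width: 0.4
grip_force: 0.3
```

Request:
{"api": "play_rows", "payload": {"moves": [{"tx": 0.001, "ty": 0.0, "tz": 0.0, "roll": 0.0, "gripper": 255}, {"tx": 0.002, "ty": -0.0005, "tz": 0.0, "roll": 0.0, "gripper": 255}, {"tx": 0.003, "ty": -0.0005, "tz": 0.0, "roll": 0.0, "gripper": 255}, {"tx": 0.003, "ty": -0.0005, "tz": 0.0, "roll": 0.0, "gripper": 255}]}}

```text
time_s: 10.7
tcp_pos: [618.9, 190.4, 95.1]
tcp_rot: [0.0, 0.996, -0.084, -0.0]
contact_force: [-1.9, 1.0, -0.4]
gripper_width: -0.1
grip_force: 0.6
```

Request:
{"api": "play_rows", "payload": {"moves": [{"tx": 0.001, "ty": 0.0, "tz": 0.0, "roll": 0.0, "gripper": 255}, {"tx": 0.002, "ty": -0.0005, "tz": 0.0, "roll": 0.0, "gripper": 255}, {"tx": 0.003, "ty": -0.0005, "tz": 0.0, "roll": 0.0, "gripper": 255}, {"tx": 0.003, "ty": -0.0005, "tz": 0.0, "roll": 0.0, "gripper": 255}]}}

```text
time_s: 11.1
tcp_pos: [620.2, 190.3, 95.0]
tcp_rot: [0.0, 0.996, -0.084, -0.002]
contact_force: [-7.7, 1.0, 1.3]
gripper_width: 0.4
grip_force: 3.7
```

The toggle is at its stop: 7.7 N with no further travel. I'll retreat, rise and cross above the guard to its rear.

Request:
{"api": "play_rows", "payload": {"moves": [{"tx": -0.02, "ty": 0.0035, "tz": 0.0, "roll": 0.0, "gripper": 255}, {"tx": -0.025, "ty": 0.0045, "tz": 0.02, "roll": 0.0, "gripper": 255}, {"tx": -0.025, "ty": 0.0045, "tz": 0.06, "roll": 0.0, "gripper": 255}, {"tx": -0.025, "ty": 0.0045, "tz": 0.1, "roll": 0.0, "gripper": 255}, {"tx": -0.025, "ty": 0.0045, "tz": 0.145, "roll": 0.0, "gripper": 255}, {"tx": -0.025, "ty": 0.0045, "tz": 0.145, "roll": 0.0, "gripper": 255}, {"tx": -0.025, "ty": 0.0045, "tz": 0.145, "roll": 0.0, "gripper": 255}]}}

```text
time_s: 11.8
tcp_pos: [598.1, 194.4, 242.0]
tcp_rot: [-0.0, 0.996, -0.085, 0.002]
contact_force: [-0.8, 0.0, -1.0]
gripper_width: 0.3
grip_force: 0.0
```

```bash
python3 - <<'E'
from cell import arm
import cv2,numpy as np
o=arm.get_obs();print(o["tcp_pos"],o["contact_force"])
b=arm.grab_frame("scene")[180:350,260:420]
a=arm.grab_frame("wrist")[0:300,190:470]
c=np.zeros((510,780,3),np.uint8);c[:510,:480]=cv2.resize(b,(480,510),interpolation=cv2.INTER_CUBIC);c[:300,500:780]=a
cv2.imwrite("pics/c5.png",c)
E
```

```text
[598.10051652 194.41872537 241.95092275] [-0.80449719  0.0166092  -1.04806841]
```

View pics/c5.png

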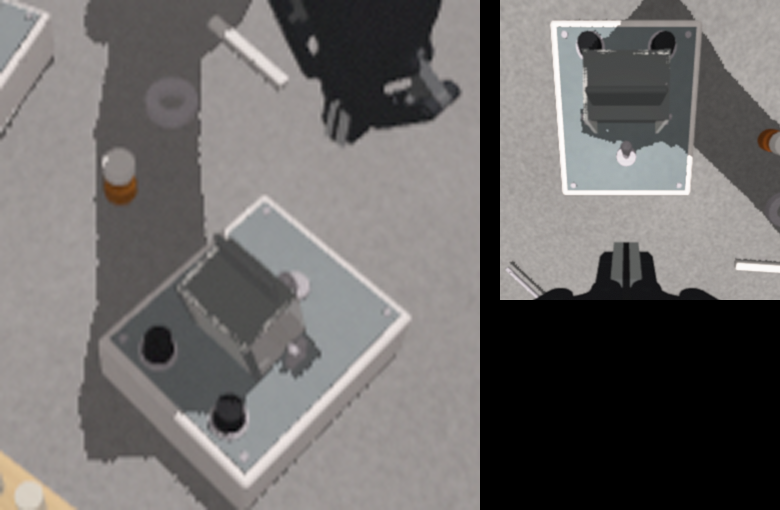

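The toggle now leans towards the hinge (its base ring at (626,157) in the right crop, tip above it), and the guard is still up. Now over to the rear of the lip.

Request:
{"api": "play_rows", "payload": {"moves": [{"tx": 0.04, "ty": -0.007, "tz": 0.0, "roll": 0.0, "gripper": 255}, {"tx": 0.08, "ty": -0.0135, "tz": 0.0, "roll": 0.0, "gripper": 255}, {"tx": 0.1165, "ty": -0.02, "tz": 0.0, "roll": 0.0, "gripper": 255}, {"tx": 0.1165, "ty": -0.02, "tz": 0.0, "roll": 0.0, "gripper": 255}, {"tx": 0.1165, "ty": -0.02, "tz": 0.0, "roll": 0.0, "gripper": 255}, {"tx": 0.1165, "ty": -0.02, "tz": -0.03, "roll": 0.0, "gripper": 255}, {"tx": 0.1165, "ty": -0.02, "tz": -0.055, "roll": 0.0, "gripper": 255}, {"tx": 0.1165, "ty": -0.02, "tz": -0.067, "roll": 0.0, "gripper": 255}, {"tx": 0.1165, "ty": -0.02, "tz": -0.067, "roll": 0.0, "gripper": 255}]}}

```text
time_s: 12.8
tcp_pos: [711.6, 174.5, 171.2]
tcp_rot: [0.001, 0.996, -0.084, -0.002]
contact_force: [-0.6, -1.0, 0.0]
gripper_width: -0.0
grip_force: 0.0
```

Request:
{"api": "play_rows", "payload": {"moves": [{"tx": -0.006, "ty": 0.001, "tz": 0.004, "roll": 0.0, "gripper": 255}, {"tx": -0.012, "ty": 0.002, "tz": 0.004, "roll": 0.0, "gripper": 255}, {"tx": -0.018, "ty": 0.003, "tz": 0.004, "roll": 0.0, "gripper": 255}, {"tx": -0.024, "ty": 0.004, "tz": 0.004, "roll": 0.0, "gripper": 255}, {"tx": -0.03, "ty": 0.005, "tz": 0.004, "roll": 0.0, "gripper": 255}, {"tx": -0.036, "ty": 0.006, "tz": 0.004, "roll": 0.0, "gripper": 255}, {"tx": -0.042, "ty": 0.007, "tz": 0.004, "roll": 0.0, "gripper": 255}, {"tx": -0.048, "ty": 0.008, "tz": 0.004, "roll": 0.0, "gripper": 255}, {"tx": -0.054, "ty": 0.009, "tz": 0.004, "roll": 0.0, "gripper": 255}, {"tx": -0.06, "ty": 0.01, "tz": 0.004, "roll": 0.0, "gripper": 255}, {"tx": -0.066, "ty": 0.011, "tz": 0.004, "roll": 0.0, "gripper": 255}, {"tx": -0.072, "ty": 0.012, "tz": 0.004, "roll": 0.0, "gripper": 255}]}}

```text
time_s: 14.0
tcp_pos: [640.9, 186.6, 177.3]
tcp_rot: [0.0, 0.996, -0.084, -0.0]
contact_force: [0.3, 0.4, -0.5]
gripper_width: -0.3
grip_force: 0.0
```

Request:
{"api": "play_rows", "payload": {"moves": [{"tx": -0.004, "ty": 0.001, "tz": 0.0, "roll": 0.0, "gripper": 255}, {"tx": -0.008, "ty": 0.001, "tz": 0.0, "roll": 0.0, "gripper": 255}, {"tx": -0.008, "ty": 0.001, "tz": 0.0, "roll": 0.0, "gripper": 255}, {"tx": -0.008, "ty": 0.001, "tz": 0.0, "roll": 0.0, "gripper": 255}, {"tx": -0.008, "ty": 0.001, "tz": 0.04, "roll": 0.0, "gripper": 255}, {"tx": -0.03, "ty": 0.005, "tz": 0.08, "roll": 0.0, "gripper": 255}, {"tx": -0.06, "ty": 0.01, "tz": 0.1, "roll": 0.0, "gripper": 255}, {"tx": -0.1, "ty": 0.016, "tz": 0.1, "roll": 0.0, "gripper": 255}, {"tx": -0.13, "ty": 0.021, "tz": 0.1, "roll": 0.0, "gripper": 255}, {"tx": -0.13, "ty": 0.021, "tz": 0.1, "roll": 0.0, "gripper": 255}, {"tx": -0.13, "ty": 0.021, "tz": 0.1, "roll": 0.0, "gripper": 255}]}}

```text
time_s: 15.1
tcp_pos: [511.7, 207.4, 277.9]
tcp_rot: [0.0, 0.996, -0.084, 0.001]
contact_force: [0.2, -0.1, 0.4]
gripper_width: 0.1
grip_force: 0.0
```

```bash
python3 - <<'E'
from cell import arm
import cv2,numpy as np
o=arm.get_obs();print(o["tcp_pos"],o["contact_force"])
b=arm.grab_frame("scene")[180:350,260:420]
a=arm.grab_frame("wrist")[0:300,190:470]
c=np.zeros((510,780,3),np.uint8);c[:510,:480]=cv2.resize(b,(480,510),interpolation=cv2.INTER_CUBIC);c[:300,500:780]=a
cv2.imwrite("pics/c6.png",c)
E
```

```text
[511.66340314 207.4367395  277.90815803] [ 0.19957164 -0.09228674  0.41958406]
```

View pics/c6.png

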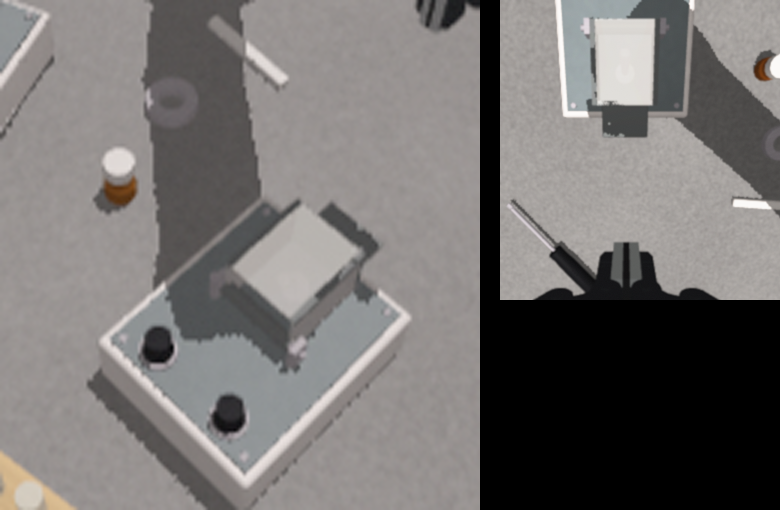

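The guard is shut, its lip at (625,122) as it was at the start, and the robot is clear of everything. Handing in.

```bash
python3 -c "
from cell import arm
print(arm.job_done())"
```

```text
the job is handed in; nothing more can be done
None
```

The gas console is switched on: I lifted the guard right back until it stayed up, pushed the toggle over to its stop, and tipped the guard forward so it dropped shut. The job was handed in at about 15 s, with highest readings of about 14 N on the guard and 8 N on the toggle; no verdict came back.

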